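Put the chromatography columns back in their cases

ROBOT

A 6-joint arm with a two-finger parallel gripper is mounted at the origin on the work surface. World frame = base frame: x ahead of the robot, y to its left, z up, the work surface at z = 0. Lengths are in m, angles in rad, forces in N, time in s.
With the tool pointing down it reaches from about 0.3 to 0.775 m from the base axis. Payload 14.6 kg.
Tool frame: the origin (TCP) lies on the centre line of the jaws, within the pads' length; the fingertips stand 8 mm ahead of it and the grasp point (between the pads) lies 11 mm behind it; z points along the fingers, y is the line along which they close (so a half turn about z gives the same grasp; the last joint's range is limited). The gripper opens to 94 mm and grips with 3 to 60 N. Pads are 16 mm wide; open, the fingers measure 119 mm over their backs; the gripper's body (75 mm by 177 mm) begins 78 mm behind the grasp point.
Start: joints at [-1.32, 0.3, 1.521, -0, 1.321, -0.067], TCP at [0.172, -0.522, 0.213] pointing down, gripper open.
Joint ranges: [-3.03, 3.03], [-0.79, 2.21], [0.23, 2.52], [-1.04, 4.18], [0, 3.07], [-2.55, 2.55]. Speed limits (rad/s): [2.22, 2.22, 2.57, 3.14, 3.14, 3.14].

INTERFACE

Orientations are given as a rotation vector (axis times angle).
In Python, from bench import r gives the robot as it stands.
- The arm moves only by the tool jog_arm, never from a script. Its argument "series" is a list of rows, each a list of 7 numbers: the shift along the tool's x, y, z in m, then the turn, a rotation vector about the tool's x, y, z in degrees, then the closure, from 0 (fully open) to 1 (shut). In form: [[x, y, z, rx, ry, rz, hand], ...]. A call has 1 to 8 rows; each row is the pose to reach, as a shift and turn from the pose commanded when the call began, along the tool's axes at that moment; what a row does not reach only later rows make up. A row lasts 1/12 s, in which the tool goes at most 41.7 mm and 7.16 degrees, less where a joint would pass 70% of its speed; a pose out of reach is approached as far as the arm can. A call with a gripper value outside its range is refused whole. The fingers move at their own pace and stop on an object; "grip_force" is the grip in N (left out, the last holds). Time passes only in rows, so rows that repeat a pose let the fingers close. It gives the time, the measured TCP pose, the force, the opening and the grip force at its end, in the units of the state.
- r.observe(): the state, without advancing time (a new reading comes with each control period).
- r.camera(name): name is "scene" or "top" or "wrist"; returns the picture (480x640x3 uint8, red, green, blue); there is no depth.
- r.get_calibration(name): a dict with "mtx" (3x3 intrinsics, pixels), "camera_from_world" (4x4, takes a point from world to camera coordinates); the wrist camera has in their place "tool_from_camera" (4x4, takes a point from camera to tool coordinates, whose origin is the TCP and whose axes are the flange's). Camera axes: x right, y up, looking along -z (the intrinsics and any distortion apply to the point x, -y, -z); pixel columns grow to the right and rows downward; lengths in m; the calibration is good to about 2 mm. A picture is of the moment at which its call begins: read the wrist's pose just before it. get_calibration takes no time and is no camera call.
- r.finish_job(): hands the job in; it is judged then, once.
Trained networks look in the newest picture that a camera, given by its name, has taken for a name from the list of things; names that differ only in an ending like _2 or _b are one class to them, and where a whole thing is asked for, a point or a joint stands for the part that bears it (a point fixed in the world has none). Each returns a list of dicts, best first, with "score" (0 to 1); they miss things now and then, are a little off and sometimes report something else, mostly with a low value. They report only what shows in the picture. A call takes as long as a camera call. They do not tell look-alikes from the thing itself.
- r.recognise(camera, label): "box" ([centre column, centre row, width, height] as shares, 0 to 1, of the picture: columns of its width, rows of its height, round what is visible of it).
- r.regions_of(camera, label): "mask" (480x640 bool, what is visible of it) and "box" ([centre column, centre row, width, height] as shares, 0 to 1, of the picture: columns of its width, rows of its height, round what is visible of it).
The state is a dict: "t": time; "joint_positions": joint angles; "qvel": joint speeds; "joint_torque": joint torques, N m; "tcp_pos": TCP position; "ee_rot": TCP orientation; "wrist_force": force on the tool from outside, world axes, zero at the start; "moment": the same for the moment, N m; "gripper_width": finger opening in m; "grip_force": force on a finger pad.
Only numpy, scipy, OpenCV 4.12 (cv2) and the standard library are available. Lean on these libraries where they do the work, as an engineer would, in place of code of your own. Each camera call takes 0.05 s, during which the arm holds its last target. There are 200 camera calls.

TASK

Put the four stainless steel chromatography columns that lie loose on the bench back into their open cases, each into the case made for its length, so that its bare tube rests in the notches of both ribs. Set each column down gently, without dropping it, and leave the wrench and the syringe that lie among them where they are.

Things in the scene. Friction and masses are not known exactly. Their poses are not given: they have to be found in the camera images.
- column_100: 100 mm column: steel tube, 14 mm diameter, a hexagonal steel fitting at each end (26 mm across flats, 22 mm long with its collar), small white end plugs. 120 mm long over the steel, 132 over the plugs, 76 mm of bare tube; about 170 g. Starts lying on the bench, axis 13 mm up. Origin: mid-length on the axis (centre of mass); x along the tube; ends alike.
- case_100: open case of the 100 mm column, fixed: grey tray 160 mm long (x), 46 wide (y), walls 15 high; two white ribs, 4 mm thick, 24 mm either side of the middle, tops 31 mm up, each with a 90 degree V notch 28 mm wide. Seated, the bare tube's axis is 27 mm above the bench, fittings outside the ribs with 12 mm play each way. Origin: centre of the underside, on the bench; z up.
- column_150: 150 mm column: steel tube, 14 mm diameter, a hexagonal steel fitting at each end (26 mm across flats, 22 mm long with its collar), small white end plugs. 170 mm long over the steel, 182 over the plugs, 126 mm of bare tube; about 220 g. Starts lying on the bench, axis 13 mm up. Origin: mid-length on the axis (centre of mass); x along the tube; ends alike.
- case_150: open case of the 150 mm column, fixed: grey tray 210 mm long (x), 46 wide (y), walls 15 high; two white ribs, 4 mm thick, 49 mm either side of the middle, tops 31 mm up, each with a 90 degree V notch 28 mm wide. Seated, the bare tube's axis is 27 mm above the bench, fittings outside the ribs with 12 mm play each way. Origin: centre of the underside, on the bench; z up.
- column_200: 200 mm column: steel tube, 14 mm diameter, a hexagonal steel fitting at each end (26 mm across flats, 22 mm long with its collar), small white end plugs. 220 mm long over the steel, 232 over the plugs, 176 mm of bare tube; about 270 g. Starts lying on the bench, axis 13 mm up. Origin: mid-length on the axis (centre of mass); x along the tube; ends alike.
- case_200: open case of the 200 mm column, fixed: grey tray 260 mm long (x), 46 wide (y), walls 15 high; two white ribs, 4 mm thick, 74 mm either side of the middle, tops 31 mm up, each with a 90 degree V notch 28 mm wide. Seated, the bare tube's axis is 27 mm above the bench, fittings outside the ribs with 12 mm play each way. Origin: centre of the underside, on the bench; z up.
- column_250: 250 mm column: steel tube, 14 mm diameter, a hexagonal steel fitting at each end (26 mm across flats, 22 mm long with its collar), small white end plugs. 270 mm long over the steel, 282 over the plugs, 226 mm of bare tube; about 320 g. Starts lying on the bench, axis 13 mm up. Origin: mid-length on the axis (centre of mass); x along the tube; ends alike.
- case_250: open case of the 250 mm column, fixed: grey tray 310 mm long (x), 46 wide (y), walls 15 high; two white ribs, 4 mm thick, 99 mm either side of the middle, tops 31 mm up, each with a 90 degree V notch 28 mm wide. Seated, the bare tube's axis is 27 mm above the bench, fittings outside the ribs with 12 mm play each way. Origin: centre of the underside, on the bench; z up.
- wrench: steel open-end wrench, 190 mm long, flat on the bench among the columns, 8 mm thick; leave it. Origin: centre of its underside; x axis along it.
- syringe: glass dosing syringe of the analyser, 147 mm long: clear barrel of 14 mm diameter and 76 mm length, brass hexagonal hub, thin steel plunger rod with a small hexagonal button; lies on the bench among the columns; leave it. Origin: on its axis in the middle of the barrel, 8 mm above the bench; x axis along it.
Things that resemble listed ones, but are neither listed nor needed, are in the scene too. What is shaped like the case_100 but purple or red is not meant.

How it is judged:
By the outcome, as a careful person would: the job done as asked, in the order asked, and still so for the second after the job is handed in, with the robot touching nothing.
It also fails if it takes over 115 s, if anything falls off the work surface, if the arm or the gripper's body presses on something with over 40 N, if the wrist force passes 120 N, or if a joint passes its speed limit or range.

## Working session

There is one attempt and no reset: what is moved stays moved. The work goes in short steps, Python scripts to look and compute and a tool call to move; the robot and the scene stay as the last step left them, time stands still between calls to the robot, and variables do not carry over. Pictures are saved under pics/ and viewed, at most 14 in all, crops included, and the job is handed in when it is done.

Besides the shell and the picture viewer there is one more tool, called after ">>>" as a command line: name --pt "numbers of a row" for each row, then --argument value for the rest. jog_arm: Moves the arm, as the interface text tells. Its arguments: {"type":"object","properties":{"series":{"type":"array","items":{"type":"array","items":{"type":"number"}}},"grip_force":{"type":"number"}},"required":["series"]}

```bash
ls; mkdir -p pics
python3 - <<'E'
from bench import r
import cv2,numpy as np
s=r.observe();print({k:np.round(v,3).tolist() for k,v in s.items()})
for c in("scene","top"):
    cv2.imwrite(f"pics/{c}0.png",r.camera(c)[:,:,::-1]);k=r.get_calibration(c);print(c,{a:np.round(b,4).tolist() for a,b in k.items()})
k=r.get_calibration("wrist");print({a:np.round(b,4).tolist() for a,b in k.items()})
E
```

```text
pics
{'t': 0.0, 'joint_positions': [-1.32, 0.3, 1.522, 0.0, 1.321, -0.067], 'qvel': [-0.002, -0.001, -0.0, 0.001, 0.0, -0.001], 'joint_torque': [0.001, -53.181, -35.274, 0.071, 0.024, -0.0], 'tcp_pos': [0.172, -0.522, 0.213], 'ee_rot': [-3.101, -0.497, 0.0], 'wrist_force': [-0.015, -0.527, 0.218], 'moment': [0.025, 0.008, 0.006], 'grip_force': 0.0, 'gripper_width': 0.094}
scene {'mtx': [[488.3367, 0.0, 312.4564], [0.0, 488.3367, 242.562], [0.0, 0.0, 1.0]], 'camera_from_world': [[-0.45, 0.8929, 0.0143, 0.1753], [-0.731, -0.3775, 0.5684, 0.4169], [0.5129, 0.2453, 0.8226, -1.7051], [0.0, 0.0, 0.0, 1.0]]}
top {'mtx': [[446.5022, 0.0, 322.4941], [0.0, 446.5022, 238.0038], [0.0, 0.0, 1.0]], 'camera_from_world': [[-0.0143, -0.9997, -0.0191, 0.0808], [0.9982, -0.0154, 0.0579, -0.5706], [-0.0582, -0.0183, 0.9981, -0.9761], [0.0, 0.0, 0.0, 1.0]]}
{'mtx': [[420.3009, 0.0, 322.366], [0.0, 420.3009, 240.1347], [0.0, 0.0, 1.0]], 'tool_from_camera': [[-0.0002, 0.9649, 0.2628, 0.0777], [1.0, -0.0001, 0.0011, 0.0005], [0.001, 0.2628, -0.9649, -0.1718], [0.0, 0.0, 0.0, 1.0]]}
```

View pics/top0.png

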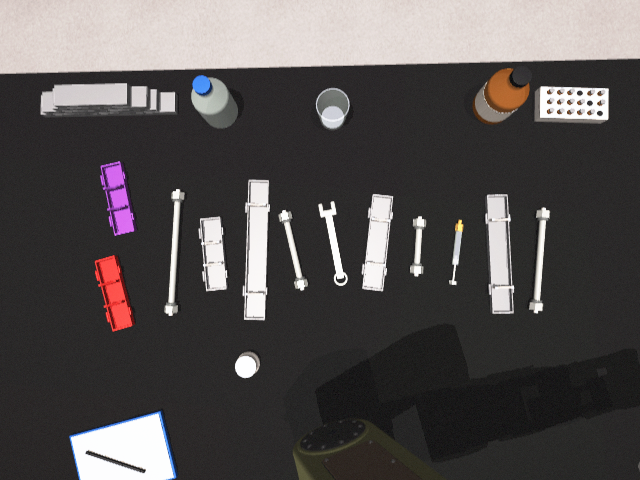

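View pics/scene0.png

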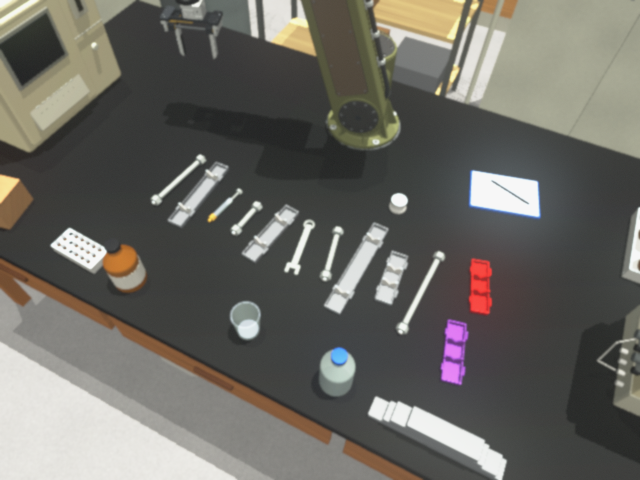

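The top view shows the four columns: 250 at (174,253), 150 at (293,250), 100 at (418,247) and 200 at (540,260). The cases are 100 at (213,254), 250 at (257,250), 150 at (377,243) and 200 at (500,254). The wrench is at (333,243) and the syringe at (457,252). The scene view agrees.

Possible confusions:
- **case_100:** purple tray (117,198) and red tray (113,293) versus the grey one (213,254). I choose the grey one.
- **Columns:** the syringe (457,252) and wrench (333,243) could be taken for columns. I tell them apart by length and end fittings.
- **Far-left stack (110,98):** an unneeded object.

```bash
cat > h.py <<'E'
from bench import r
import cv2,numpy as np
from scipy.spatial.transform import Rotation as R
def cam(c,s=None):
    k=r.get_calibration(c)
    if c=="wrist":
        T=np.eye(4);T[:3,:3]=R.from_rotvec(s["ee_rot"]).as_matrix();T[:3,3]=s["tcp_pos"]
        return k["mtx"],T@k["tool_from_camera"]
    return k["mtx"],np.linalg.inv(k["camera_from_world"])
def unproj(px,z,K,T):
    px=np.atleast_2d(px).astype(float)
    d=np.c_[(px[:,0]-K[0,2])/K[0,0],-(px[:,1]-K[1,2])/K[1,1],-np.ones(len(px))]@T[:3,:3].T
    o=T[:3,3];return (o+d*((z-o[2])/d[:,2])[:,None])[:,:2]
def rect(mask,z,K,T):
    c=max(cv2.findContours(mask.astype(np.uint8),cv2.RETR_EXTERNAL,cv2.CHAIN_APPROX_NONE)[0],key=len)[:,0]
    w=unproj(c,z,K,T).astype(np.float32)*1000
    b=cv2.boxPoints(cv2.minAreaRect(w));e=[b[1]-b[0],b[2]-b[1]];n=[np.linalg.norm(x) for x in e]
    i=int(n[1]>n[0]);a=np.degrees(np.arctan2(e[i][1],e[i][0]))%180
    return b.mean(0),a,n[i],n[1-i]
E
python3 - <<'E'
from h import *
r.camera("top");K,T=cam("top")
for n in [a+b for b in("100","150","200","250") for a in("column_","case_")]+["wrench","syringe"]:
    for m in r.regions_of("top",n)[:6]:
        c,a,l,w=rect(m["mask"],.013 if n[1]=="o" else .015,K,T)
        print(n,round(m["score"],2),(np.array(m["box"][:2])*[640,480]).round(),"xy",c.round(1),"ang %.1f len %.0f w %.0f"%(a,l,w))
E
```

```text
column_100 0.97 [416. 247.] xy [ 550.2 -138.7] ang 174.9 len 132 w 28
column_100 0.75 [293. 253.] xy [545.8 140.2] ang 12.4 len 182 w 31
column_100 0.6 [172. 255.] xy [544.6 406.1] ang 177.2 len 279 w 27
case_100 0.92 [121. 199.] xy [668.5 535.4] ang 11.8 len 164 w 58
case_100 0.9 [257. 253.] xy [549.  219.9] ang 178.3 len 313 w 56
case_100 0.71 [499. 254.] xy [ 530.6 -316.1] ang 0.3 len 263 w 57
case_100 0.69 [378. 243.] xy [559.6 -47.9] ang 172.7 len 215 w 56
case_100 0.6 [214. 255.] xy [540.5 319.2] ang 6.0 len 162 w 56
case_100 0.57 [115. 293.] xy [455.3 539.7] ang 16.3 len 163 w 58
column_150 0.97 [416. 247.] xy [ 550.2 -138.7] ang 174.9 len 132 w 28
column_150 0.75 [293. 253.] xy [545.8 140.2] ang 12.4 len 182 w 31
column_150 0.6 [172. 255.] xy [544.6 406.1] ang 177.2 len 279 w 27
case_150 0.92 [121. 199.] xy [668.5 535.4] ang 11.8 len 164 w 58
case_150 0.9 [257. 253.] xy [549.  219.9] ang 178.3 len 313 w 56
case_150 0.71 [499. 254.] xy [ 530.6 -316.1] ang 0.3 len 263 w 57
case_150 0.69 [378. 243.] xy [559.6 -47.9] ang 172.7 len 215 w 56
case_150 0.6 [214. 255.] xy [540.5 319.2
[... 703 characters left out ...]
 247.] xy [ 550.2 -138.7] ang 174.9 len 132 w 28
column_250 0.75 [293. 253.] xy [545.8 140.2] ang 12.4 len 182 w 31
column_250 0.6 [172. 255.] xy [544.6 406.1] ang 177.2 len 279 w 27
case_250 0.92 [121. 199.] xy [668.5 535.4] ang 11.8 len 164 w 58
case_250 0.9 [257. 253.] xy [549.  219.9] ang 178.3 len 313 w 56
case_250 0.71 [499. 254.] xy [ 530.6 -316.1] ang 0.3 len 263 w 57
case_250 0.69 [378. 243.] xy [559.6 -47.9] ang 172.7 len 215 w 56
case_250 0.6 [214. 255.] xy [540.5 319.2] ang 6.0 len 162 w 56
case_250 0.57 [115. 293.] xy [455.3 539.7] ang 16.3 len 163 w 58
wrench 0.74 [330. 245.] xy [560.5  49.2] ang 8.6 len 178 w 36
syringe 0.7 [458. 253.] xy [ 535.3 -223.4] ang 173.1 len 140 w 17
```

```bash
cat >> h.py <<'E'
def go(x,y,z,psi):
    s=r.observe();Rc=R.from_rotvec(s["ee_rot"])
    p=np.radians(psi);Rt=R.from_matrix(np.array([[np.cos(p),np.sin(p),0],[np.sin(p),-np.cos(p),0],[0,0,-1]]))
    print("t %.2f"%s["t"],"shift",np.round(Rc.inv().apply(np.array([x,y,z])-s["tcp_pos"]),4),"turn",np.round((Rc.inv()*Rt).as_rotvec(degrees=True),2),
     "q",np.round(s["joint_positions"],2),"w %.4f f %.1f"%(s["gripper_width"],s["grip_force"]),np.round(s["wrist_force"],1))
E
python3 -c "
from h import *
go(.56,-.36,.213,0)"
```

```text
t 0.65 shift [ 0.4194 -0.0331  0.0005] turn [ 0.   -0.   18.21] q [-1.32  0.3   1.52  0.    1.32 -0.07] w 0.0941 f 0.0 [0.4 1.2 0.7]
```

>>> jog_arm --pt "0.419 -0.033 0 0 0 18.2 0.5" --pt "0.419 -0.033 0 0 0 18.2 0.5" --pt "0.419 -0.033 0 0 0 18.2 0.5" --pt "0.419 -0.033 0 0 0 18.2 0.5" --pt "0.419 -0.033 0 0 0 18.2 0.5" --pt "0.419 -0.033 0 0 0 18.2 0.5" --pt "0.419 -0.033 0 0 0 18.2 0.5" --pt "0.419 -0.033 0 0 0 18.2 0.5" --grip_force 40

```text
t: 1.32
tcp_pos: [0.4744, -0.3954, 0.2136]
ee_rot: [3.141, 0.0, 0.0]
wrist_force: [1.0, -0.7, -0.2]
gripper_width: 0.0476
grip_force: 0.0
```

```bash
python3 -c "
from h import *
go(.56,-.36,.213,0)"
```

```text
t 1.32 shift [ 0.0856 -0.0354  0.0006] turn [ 0.01 -0.01  0.01] q [-0.75  0.45  1.31 -0.    1.38  0.82] w 0.0476 f 0.0 [ 1.  -0.7 -0.2]
```

>>> jog_arm --pt "0.085 -0.035 0 0 0 0 0.5" --pt "0.085 -0.035 0 0 0 0 0.5" --pt "0.085 -0.035 0 0 0 0 0.5" --pt "0.085 -0.035 0 0 0 0 0.5" --pt "0.085 -0.035 0 0 0 0 0.5"

```text
t: 1.73
tcp_pos: [0.5572, -0.3617, 0.213]
ee_rot: [-3.141, -0.001, 0.001]
wrist_force: [0.7, -0.9, 0.2]
gripper_width: 0.0471
grip_force: 0.0
```

```bash
cat >> h.py <<'E'
def look(tag,labels=("column_200","case_200")):
    s=r.observe();im=r.camera("wrist");cv2.imwrite(f"pics/{tag}.png",im[:,:,::-1]);K,T=cam("wrist",s)
    print("tcp",np.round(s["tcp_pos"],4),np.round(s["ee_rot"],3))
    for n in labels:
        for m in r.regions_of("wrist",n):
            c,a,l,w=rect(m["mask"],.013 if n[1]=="o" else .015,K,T)
            v=np.argwhere(m["mask"])[:,::-1];q=unproj(v,.013 if n[1]=="o" else .02,K,T)
            C=q.mean(0)*1e3;e=np.linalg.eigh(np.cov(q.T))[1][:,1]
            print(n,round(m["score"],2),"px",v.mean(0).round(),"rect",c.round(1),"ang %.1f len %.0f w %.0f"%(a,l,w),"| mean",C.round(1),"ang %.2f"%(np.degrees(np.arctan2(e[1],e[0]))%180))
E
python3 -c "
from h import *
look('w1')"
```

```text
tcp [ 0.5572 -0.3617  0.213 ] [-3.141e+00 -1.000e-03  1.000e-03]
column_200 0.94 px [ 75. 216.] rect [ 552.  -137.4] ang 174.7 len 135 w 31 | mean [ 554.8 -137.8] ang 174.59
column_200 0.87 px [371. 246.] rect [ 516.5 -404.5] ang 173.3 len 235 w 30 | mean [ 524.3 -405.6] ang 173.28
case_200 0.7 px [  6. 229.] rect [558.  -80.2] ang 168.6 len 212 w 16 | mean [543.7 -78. ] ang 170.33
case_200 0.69 px [275. 215.] rect [ 534.  -317.1] ang 0.4 len 264 w 56 | mean [ 554.7 -320. ] ang 2.16
```

View pics/w1.png

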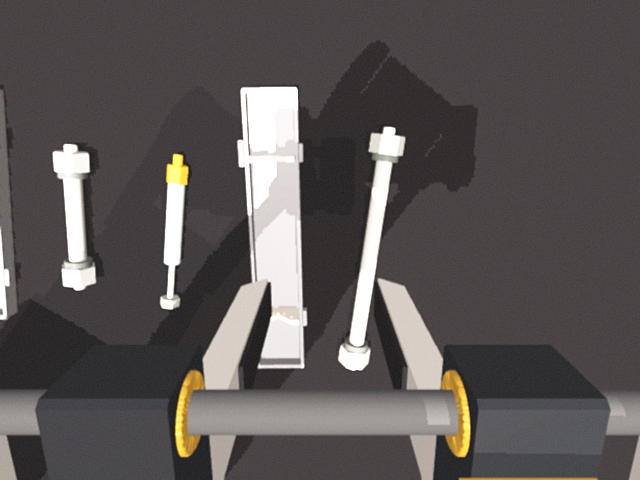

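The wrist view shows column_200 from (390,130) to (352,368), case_200 at (272,225), the syringe at (172,230), and column_100 at (75,216). The masks need a model fit for the cases.

```bash
cat >> h.py <<'E'
from scipy.optimize import minimize
def boxes(n,w=.054):
    L=int(n[-3:])/1e3
    if n[1]=="a":
        l=L+.06;x=L/2-.026
        return [(-l/2,l/2,.023,0,.015)]+[(s*x-.002,s*x+.002,w/2,0,.031) for s in(1,-1)]
    h=L/2+.01
    return [(-h,h,.007,.006,.020),(-h-.006,h+.006,.004,.009,.017)]+[tuple(sorted((s*h,s*(h-.022))))+(.0135,0,.026) for s in(1,-1)]
def fit(n,mask,x0,K,T,skip=None,w=.054):
    W=np.linalg.inv(T);S=4
    ys,xs=np.where(mask);x1,y1,x2,y2=xs.min()-15,ys.min()-15,xs.max()+16,ys.max()+16
    ok=np.ones(mask.shape,bool) if skip is None else ~skip
    def pad(a):return cv2.warpAffine(a.astype(np.uint8),np.float32([[1,0,-x1],[0,1,-y1]]),(x2-x1,y2-y1)).astype(float)
    M,V=pad(mask&ok),pad(ok)
    def f(p):
        a=np.radians(p[2]);im=np.zeros(((y2-y1)*S,(x2-x1)*S),np.uint8)
        for xa,xb,h,za,zb in boxes(n,w):
            P=np.array([[x,y,z] for x in(xa,xb) for y in(-h,h) for z in(za,zb)])
            X=np.c_[P[:,0]*np.cos(a)-P[:,1]*np.sin(a)+p[0]/1e3,P[:,0]*np.sin(a)+P[:,1]*np.cos(a)+p[1]/1e3,P[:,2]]@W[:3,:3].T+W[:3,3]
            u=np.c_[K[0,2]-K[0,0]*X[:,0]/X[:,2]-x1,K[1,2]+K[1,1]*X[:,1]/X[:,2]-y1]
            cv2.fillConvexPoly(im,cv2.convexHull(np.round((u+.5)*S*16).astype(np.int32)),255,shift=4)
        m=cv2.resize(im,(x2-x1,y2-y1),interpolation=cv2.INTER_AREA)/255*V
        return np.abs(m-M).sum()/np.maximum(m,M).sum()
    x0=np.array(x0,float);sim=np.vstack([x0,x0+[8,0,0],x0+[0,8,0],x0+[0,0,4]])
    for _ in range(2):
        o=minimize(f,x0,method="Nelder-Mead",options=dict(initial_simplex=sim-sim[0]+x0,xatol=.02,fatol=1e-5));x0=o.x
    return o.x,o.fun
G=dict(column_100=(550,-139,-5),column_150=(546,140,12),column_200=(516,-405,-7),column_250=(545,406,-3),
 case_100=(540,319,6),case_150=(560,-48,-7),case_200=(532,-317,2),case_250=(549,220,-2))
def fitall(c,names,skip=None,s=None):
    K,T=cam(c,s)
    for kind in("column","case"):
        ms=r.regions_of(c,kind+"_200")
        for n in names:
            if n.startswith(kind):
                for m in ms:
                    ctr=unproj(np.argwhere(m["mask"])[:,::-1].mean(0),.015,K,T)[0]*1e3
                    if abs(ctr[1]-G[n][1])<30 and abs(ctr[0]-G[n][0])<60:
                        p,e=fit(n,m["mask"],G[n],K,T,skip);print(c,n,p.round(2),"err %.3f"%e)
E
python3 - <<'E'
from h import *
im=r.camera("top");fitall("top",G)
s=r.observe();r.camera("wrist");sk=np.zeros((480,640),bool);sk[280:,200:270]=1;sk[280:,375:]=1;sk[335:]=1
fitall("wrist",["column_200","case_200","column_100"],sk,s)
E
```

```text
top column_100 [ 550.66 -138.     -4.08] err 0.131
top column_150 [546.28 139.46  12.62] err 0.147
top column_200 [ 516.03 -403.6    -6.5 ] err 0.411
top column_250 [545.88 406.25  -2.55] err 0.218
top case_100 [541.39 318.77   4.51] err 0.081
top case_200 [ 532.32 -318.38    0.74] err 0.052
top case_250 [551.1  221.51  -2.13] err 0.060
wrist column_200 [ 518.07 -404.74   -6.45] err 0.120
wrist column_100 [ 552.91 -138.47   -5.2 ] err 0.286
wrist case_200 [ 535.22 -317.8     0.55] err 0.036
```

```bash
python3 -c "
from h import *
go(.517,-.4045,.06,-6.5)"
```

```text
t 2.18 shift [-0.0403  0.0425  0.1536] turn [ 0.01 -0.01  6.48] q [-0.63  0.56  1.15 -0.    1.43  0.94] w 0.0468 f 0.0 [-1.   0.2 -0.4]
```

>>> jog_arm --pt "-0.04 0.0425 0.1 0 0 6.5 0.5" --pt "-0.04 0.0425 0.13 0 0 6.5 0.5" --pt "-0.04 0.0425 0.15 0 0 6.5 0.5" --pt "-0.04 0.0425 0.15 0 0 6.5 0.5" --pt "-0.04 0.0425 0.165 0 0 6.5 0.5" --pt "-0.04 0.0425 0.18 0 0 6.5 0.5" --pt "-0.04 0.0425 0.195 0 0 6.5 0.5" --pt "-0.04 0.0425 0.2 0 0 6.5 0.5"

```text
t: 2.85
tcp_pos: [0.5167, -0.4036, 0.0111]
ee_rot: [-3.135, 0.178, 0.004]
wrist_force: [0.0, -0.3, 0.3]
gripper_width: 0.047
grip_force: 0.0
```

```bash
python3 -c "
from h import *
go(.517,-.4045,.011,-6.5)"
```

```text
t 2.85 shift [0.0004 0.0009 0.0001] turn [-0.1   0.14 -0.01] q [-0.72  0.75  1.35 -0.    1.05  0.97] w 0.0470 f 0.0 [ 0.  -0.3  0.3]
```

>>> jog_arm --pt "0 0 0 0 0 0 0.95" --pt "0 0 0 0 0 0 0.95" --pt "0 0 0 0 0 0 0.95" --pt "0 0 0 0 0 0 0.95" --pt "0 0 0 0 0 0 0.95" --pt "0 0 0 0 0 0 0.95" --grip_force 40

```text
t: 3.35
tcp_pos: [0.5179, -0.4045, 0.0142]
ee_rot: [3.136, -0.178, 0.001]
wrist_force: [-0.1, -0.3, 3.2]
gripper_width: 0.0129
grip_force: 40.0
```

```bash
python3 -c "
from h import *
go(.517,-.4045,.07,-6.5)"
```

```text
t 3.35 shift [-0.0008  0.0002 -0.0558] turn [ 0.05 -0.06  0.01] q [-0.72  0.74  1.34 -0.    1.05  0.97] w 0.0129 f 40.0 [-0.1 -0.3  3.2]
```

>>> jog_arm --pt "0 0 -0.01 0 0 0 0.95" --pt "0 0 -0.025 0 0 0 0.95" --pt "0 0 -0.04 0 0 0 0.95" --pt "0 0 -0.055 0 0 0 0.95" --pt "0 0 -0.07 0 0 0 0.95" --pt "0 0 -0.07 0 0 0 0.95" --pt "0 0 -0.07 0 0 0 0.95"

```text
t: 3.93
tcp_pos: [0.5178, -0.4042, 0.084]
ee_rot: [3.136, -0.178, 0.001]
wrist_force: [-0.6, 1.5, -3.5]
gripper_width: 0.0126
grip_force: 40.0
```

```bash
python3 -c "
from h import *
go(.5335,-.318,.08,.6)
s=r.observe();cv2.imwrite('pics/w2.png',r.camera('wrist')[:,:,::-1]);r.camera('wrist');fitall('wrist',['case_200'],None,s)"
```

```text
t 3.93 shift [ 0.0059 -0.0874  0.004 ] turn [ 0.03 -0.05 -7.09] q [-0.72  0.66  1.31  0.    1.17  0.97] w 0.0126 f 40.0 [-0.6  1.5 -3.5]
wrist case_200 [ 536.2  -317.75    0.58] err 0.119
```

View pics/w2.png

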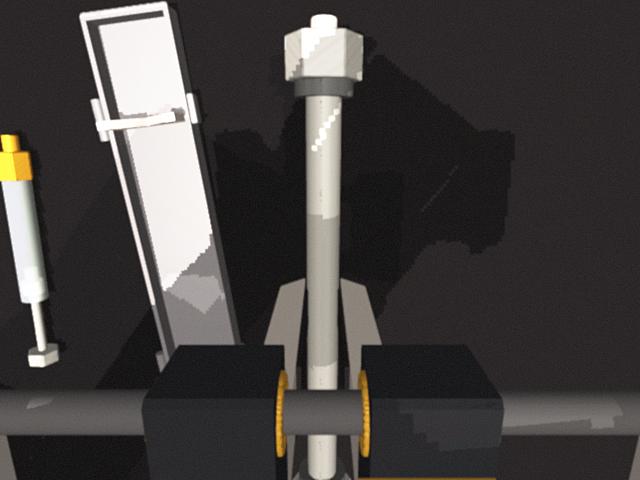

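>>> jog_arm --pt "0.0065 -0.03 0 0 0 -3 0.95" --pt "0.0065 -0.06 0 0 0 -7.1 0.95" --pt "0.0065 -0.0875 0 0 0 -7.1 0.95" --pt "0.0065 -0.0875 0 0 0 -7.1 0.95" --pt "0.0065 -0.0875 0.015 0 0 -7.1 0.95" --pt "0.0065 -0.0875 0.03 0 0 -7.1 0.95" --pt "0.0065 -0.0875 0.04 0 0 -7.1 0.95" --pt "0.0065 -0.0875 0.045 0 0 -7.1 0.95"

```text
t: 4.8
tcp_pos: [0.5332, -0.3175, 0.0364]
ee_rot: [-3.14, -0.016, 0.004]
wrist_force: [-0.9, 0.1, -2.6]
gripper_width: 0.0134
grip_force: 40.0
```

```bash
python3 -c "
from h import *
go(.5345,-.318,.028,.6)
cv2.imwrite('pics/w3.png',r.camera('wrist')[:,:,::-1])"
```

```text
t 4.80 shift [0.0013 0.0005 0.0084] turn [-0.09  0.13 -0.  ] q [-0.6   0.64  1.46  0.    1.04  0.96] w 0.0134 f 40.0 [-0.9  0.1 -2.6]
```

View pics/w3.png

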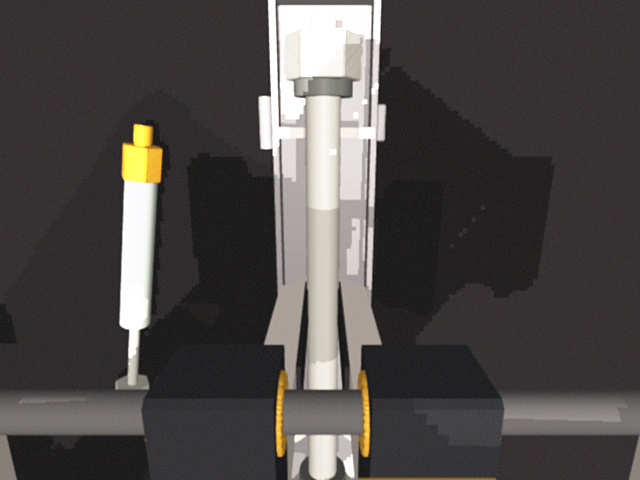

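The column is centred over the case: tube at column 322 between rib arms 265 and 383, and the collar (row 90) outside the rib (row 132). I'll lower it slowly.

>>> jog_arm --pt "0 0 0.003 0 0 0 0.95" --pt "0 0 0.005 0 0 0 0.95" --pt "0 0 0.006 0 0 0 0.95" --pt "0 0 0.007 0 0 0 0.95" --pt "0 0 0.007 0 0 0 0.95" --pt "0 0 0.007 0 0 0 0.95"

```text
t: 5.35
tcp_pos: [0.5341, -0.318, 0.0317]
ee_rot: [3.141, 0.017, 0.001]
wrist_force: [0.1, 0.2, -3.6]
gripper_width: 0.0128
grip_force: 40.0
```

>>> jog_arm --pt "0 0 0.001 0 0 0 0.95" --pt "0 0 0.002 0 0 0 0.95" --pt "0 0 0.003 0 0 0 0.95" --pt "0 0 0.003 0 0 0 0.95" --pt "0 0 0.003 0 0 0 0.95"

```text
t: 5.77
tcp_pos: [0.534, -0.318, 0.0285]
ee_rot: [3.141, 0.017, 0.0]
wrist_force: [-0.0, -1.4, -2.8]
gripper_width: 0.0128
grip_force: 40.0
```

>>> jog_arm --pt "0 0 0.001 0 0 0 0.95" --pt "0 0 0.001 0 0 0 0.95" --pt "0 0 0.001 0 0 0 0.95"

```text
t: 6.02
tcp_pos: [0.5342, -0.3183, 0.028]
ee_rot: [3.141, 0.017, 0.001]
wrist_force: [-1.1, -1.7, 3.8]
gripper_width: 0.013
grip_force: 40.0
```

>>> jog_arm --pt "0 0 0.0005 0 0 0 0.95" --pt "0 0 0.0005 0 0 0 0.85" --pt "0 0 0.0005 0 0 0 0.8" --pt "0 0 0.0005 0 0 0 0.7" --pt "0 0 0.0005 0 0 0 0.6" --pt "0 0 0.0005 0 0 0 0.6"

```text
t: 6.52
tcp_pos: [0.5339, -0.3177, 0.0267]
ee_rot: [-3.141, -0.017, 0.0]
wrist_force: [-0.5, -0.3, -0.3]
gripper_width: 0.0347
grip_force: 0.0
```

>>> jog_arm --pt "0 0 -0.02 0 0 0 0.6" --pt "0 0 -0.05 0 0 0 0.6" --pt "0 0 -0.09 0 0 0 0.6" --pt "0 0 -0.13 0 0 0 0.5" --pt "0 0 -0.16 0 0 0 0.5" --pt "0 0 -0.16 0 0 0 0.5"

```text
t: 7.02
tcp_pos: [0.5358, -0.319, 0.1941]
ee_rot: [3.136, 0.017, 0.013]
wrist_force: [1.0, -0.3, 0.6]
gripper_width: 0.0467
grip_force: 0.0
```

```bash
python3 -c "
from h import *
go(.57,-.10,.213,0)
im=r.camera('wrist');cv2.imwrite('pics/w4.png',im[:,:,::-1])"
```

```text
t 7.02 shift [ 0.0367 -0.2185 -0.0199] turn [ 0.32 -0.48  0.61] q [-0.6   0.47  1.33  0.    1.33  0.96] w 0.0467 f 0.0 [ 1.  -0.3  0.6]
```

View pics/w4.png

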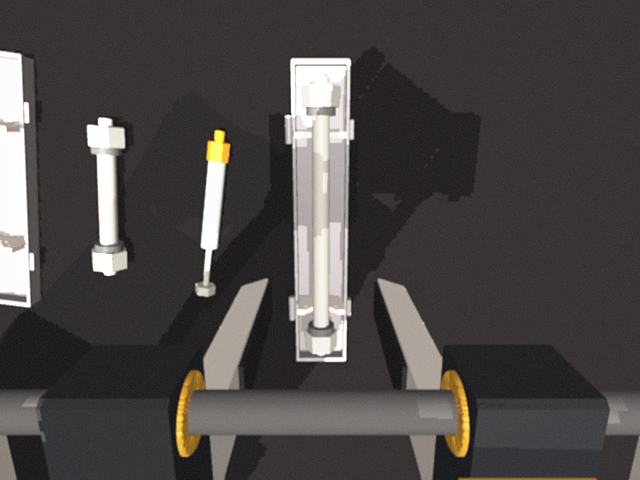

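column_200 is seated: tube at column 321, fittings outside both ribs (rows 130 and 308). Next I'll move to a view over the middle group.

>>> jog_arm --pt "0.034 -0.318 -0.02 0 0 0.6 0.5" --pt "0.034 -0.318 -0.02 0 0 0.6 0.5" --pt "0.034 -0.318 -0.02 0 0 0.6 0.5" --pt "0.034 -0.318 -0.02 0 0 0.6 0.5" --pt "0.034 -0.318 -0.02 0 0 0.6 0.5" --pt "0.034 -0.318 -0.02 0 0 0.6 0.5" --pt "0.034 -0.318 -0.02 0 0 0.6 0.5" --pt "0.034 -0.318 -0.02 0 0 0.6 0.5"

```text
t: 7.73
tcp_pos: [0.564, 0.0037, 0.2057]
ee_rot: [-3.141, -0.003, 0.003]
wrist_force: [-0.6, -0.7, -0.1]
gripper_width: 0.047
grip_force: 0.0
```

>>> jog_arm --pt "0 0 0 0 0 0 0.5" --pt "0 0 0 0 0 0 0.5" --pt "0 0 0 0 0 0 0.5" --pt "0 0 0 0 0 0 0.5"

```text
t: 8.07
tcp_pos: [0.5644, -0.0006, 0.2061]
ee_rot: [-3.142, 0.002, 0.002]
wrist_force: [0.4, -0.6, -0.0]
gripper_width: 0.0472
grip_force: 0.0
```

Run:
```python
from h import *
s=r.observe();im=r.camera("wrist");cv2.imwrite('pics/w5.png',im[:,:,::-1]);sk=np.zeros((480,640),bool);sk[280:,200:270]=1;sk[280:,375:440]=1;sk[335:]=1
print(s["tcp_pos"],s["t"])
fitall("wrist",["column_100","case_150","column_150","case_250"],sk,s)
```

```text
[ 0.56437161 -0.00059962  0.20614672] 8.0667
wrist column_100 [ 552.64 -137.68   -5.18] err 0.256
wrist column_150 [549.22 138.47  13.35] err 0.227
wrist case_150 [564.31 -49.17  -7.45] err 0.060
wrist case_250 [553.53 222.13  -2.15] err 0.033
```

View pics/w5.png

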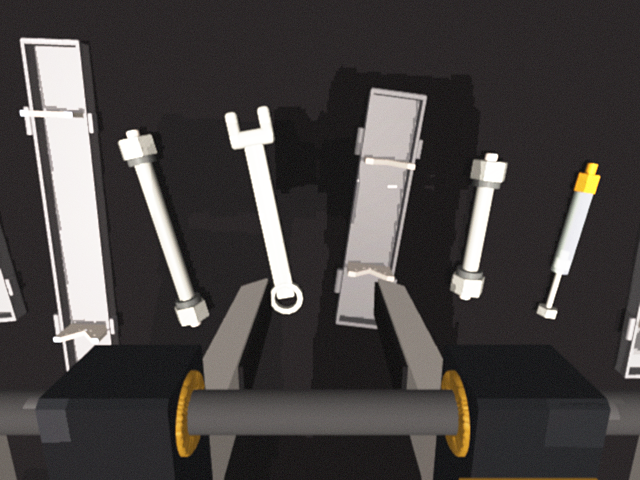

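The view shows column_150 at (165,230), the wrench at (268,210), case_150 at (382,210) and column_100 at (480,228), with the syringe further right at (570,240). The fits agree with the top view.

>>> jog_arm --pt "-0.016 -0.14 0.1 0 0 -13 0.5" --pt "-0.016 -0.14 0.1 0 0 -13 0.5" --pt "-0.016 -0.14 0.12 0 0 -13 0.5" --pt "-0.016 -0.14 0.14 0 0 -13 0.5" --pt "-0.016 -0.14 0.15 0 0 -13 0.5" --pt "-0.016 -0.14 0.16 0 0 -13 0.5" --pt "-0.016 -0.14 0.175 0 0 -13 0.5" --pt "-0.016 -0.14 0.185 0 0 -13 0.5"

```text
t: 8.88
tcp_pos: [0.5485, 0.1397, 0.021]
ee_rot: [3.121, 0.355, -0.001]
wrist_force: [-0.1, 0.9, -0.5]
gripper_width: 0.0472
grip_force: 0.0
```

```bash
python3 -c "
from h import *
go(.548,.139,.011,13)"
```

```text
t 8.88 shift [-0.0007  0.0006  0.01  ] turn [ 0.    0.05 -0.01] q [ 0.18  0.56  1.63 -0.    0.94  1.53] w 0.0472 f 0.0 [-0.1  0.9 -0.5]
```

>>> jog_arm --pt "-0.0005 0.0005 0.006 0 0 0 0.5" --pt "-0.0005 0.0005 0.01 0 0 0 0.5" --pt "-0.0005 0.0005 0.01 0 0 0 0.95" --pt "-0.0005 0.0005 0.01 0 0 0 0.95" --pt "-0.0005 0.0005 0.01 0 0 0 0.95" --pt "-0.0005 0.0005 0.01 0 0 0 0.95" --pt "-0.0005 0.0005 0.01 0 0 0 0.95" --pt "-0.0005 0.0005 0.01 0 0 0 0.95" --grip_force 40

```text
t: 9.55
tcp_pos: [0.5485, 0.1398, 0.0124]
ee_rot: [3.121, 0.356, 0.001]
wrist_force: [-0.4, -0.9, 2.3]
gripper_width: 0.0132
grip_force: 40.0
```

>>> jog_arm --pt "0 0 -0.01 0 0 0 0.95" --pt "0 0 -0.025 0 0 0 0.95" --pt "0 0 -0.04 0 0 0 0.95" --pt "0 0 -0.055 0 0 0 0.95" --pt "0 0 -0.07 0 0 0 0.95" --pt "0 0 -0.07 0 0 0 0.95" --pt "0 0 -0.07 0 0 0 0.95"

```text
t: 10.13
tcp_pos: [0.5484, 0.1399, 0.0825]
ee_rot: [-3.121, -0.356, -0.002]
wrist_force: [-0.5, -0.4, -3.0]
gripper_width: 0.0129
grip_force: 40.0
```

```bash
python3 -c "
from h import *
go(.563,-.049,.08,-7.4)
im=r.camera('wrist');cv2.imwrite('pics/w6.png',im[:,:,::-1])"
```

```text
t 10.13 shift [-0.0283  0.1874  0.0025] turn [-1.000e-02 -7.000e-02  2.041e+01] q [0.19 0.47 1.61 0.   1.06 1.53] w 0.0129 f 40.0 [-0.5 -0.4 -3. ]
```

>>> jog_arm --pt "-0.005 0.035 0 0 0 5 0.95" --pt "-0.01 0.07 0 0 0 10 0.95" --pt "-0.016 0.11 0 0 0 15 0.95" --pt "-0.022 0.15 0 0 0 20.4 0.95" --pt "-0.0283 0.1874 0 0 0 20.4 0.95" --pt "-0.0283 0.1874 0 0 0 20.4 0.95" --pt "-0.0283 0.1874 0.02 0 0 20.4 0.95" --pt "-0.0283 0.1874 0.035 0 0 20.4 0.95"

```text
t: 10.85
tcp_pos: [0.5623, -0.0499, 0.0453]
ee_rot: [-3.135, 0.205, 0.002]
wrist_force: [-0.1, -0.9, -3.1]
gripper_width: 0.0128
grip_force: 40.0
```

```bash
python3 -c "
from h import *
go(.563,-.049,.0265,-7.4)
s=r.observe();im=r.camera('wrist');cv2.imwrite('pics/w7.png',im[:,:,::-1])"
```

```text
t 10.85 shift [ 0.0006 -0.0009  0.0188] turn [-0.    0.06 -0.07] q [-0.15  0.52  1.63  0.    0.99  1.55] w 0.0128 f 40.0 [-0.1 -0.9 -3.1]
```

View pics/w7.png

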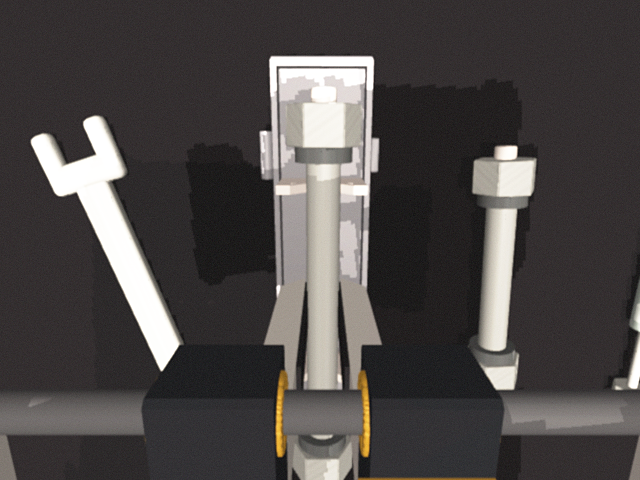

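column_150 is centred over case_150: tube at column 322, rib arms at 262 and 378, collar (row 155) outside the rib (row 186). Lowering.

>>> jog_arm --pt "0 -0.0005 0.006 0 0 0 0.95" --pt "0 -0.0005 0.011 0 0 0 0.95" --pt "0 -0.0005 0.015 0 0 0 0.95" --pt "0 -0.0005 0.017 0 0 0 0.95" --pt "0 -0.0005 0.018 0 0 0 0.95" --pt "0 -0.0005 0.019 0 0 0 0.95" --pt "0 -0.0005 0.019 0 0 0 0.95"

```text
t: 11.48
tcp_pos: [0.563, -0.0486, 0.0281]
ee_rot: [3.135, -0.202, 0.001]
wrist_force: [-0.8, 0.2, -3.0]
gripper_width: 0.0128
grip_force: 40.0
```

>>> jog_arm --pt "0 0 0.001 0 0 0 0.95" --pt "0 0 0.001 0 0 0 0.95" --pt "0 0 0.001 0 0 0 0.95"

```text
t: 11.73
tcp_pos: [0.563, -0.0487, 0.0271]
ee_rot: [3.135, -0.202, 0.0]
wrist_force: [0.3, -0.7, -2.0]
gripper_width: 0.0129
grip_force: 40.0
```

>>> jog_arm --pt "0 0 0.0005 0 0 0 0.95" --pt "0 0 0.001 0 0 0 0.95" --pt "0 0 0.001 0 0 0 0.95"

```text
t: 11.98
tcp_pos: [0.5632, -0.0489, 0.0265]
ee_rot: [3.135, -0.203, 0.001]
wrist_force: [-1.6, -1.3, 4.6]
gripper_width: 0.013
grip_force: 40.0
```

>>> jog_arm --pt "0 0 0.0005 0 0 0 0.95" --pt "0 0 0.0005 0 0 0 0.85" --pt "0 0 0.0005 0 0 0 0.8" --pt "0 0 0.0005 0 0 0 0.7" --pt "0 0 0.0005 0 0 0 0.6" --pt "0 0 0.0005 0 0 0 0.6"

```text
t: 12.48
tcp_pos: [0.5629, -0.0485, 0.0254]
ee_rot: [-3.135, 0.202, 0.0]
wrist_force: [-0.7, -0.1, 0.3]
gripper_width: 0.0353
grip_force: 0.0
```

>>> jog_arm --pt "0 0 -0.02 0 0 0 0.6" --pt "0 0 -0.05 0 0 0 0.6" --pt "0 0 -0.08 0 0 0 0.6" --pt "0 0 -0.08 0 0 0 0.5" --pt "0 0 -0.08 0 0 0 0.5"

```text
t: 12.9
tcp_pos: [0.5636, -0.0487, 0.1068]
ee_rot: [3.135, -0.202, 0.005]
wrist_force: [-0.4, -0.5, -0.9]
gripper_width: 0.0459
grip_force: 0.0
```

```bash
python3 -c "
from h import *
go(.5515,-.138,.011,-4.8)
im=r.camera('wrist');cv2.imwrite('pics/w8.png',im[:,:,::-1])"
```

```text
t 12.90 shift [-0.0008  0.0901  0.0958] turn [ 0.   -0.17 -2.59] q [-0.15  0.44  1.59  0.    1.11  1.55] w 0.0459 f 0.0 [-0.4 -0.5 -0.9]
```

View pics/w8.png

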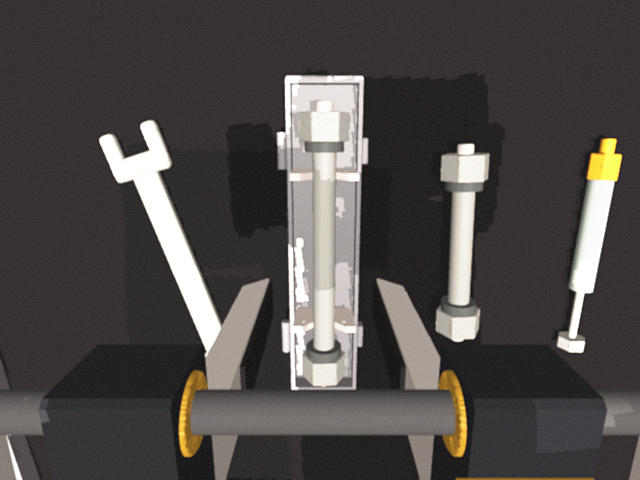

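column_150 is seated in case_150, with the fittings outside both ribs. column_100 is at (460,243); picking it next.

>>> jog_arm --pt "-0.001 0.04 0 0 0 -2.6 0.5" --pt "-0.001 0.08 0 0 0 -2.6 0.5" --pt "-0.001 0.09 0.02 0 0 -2.6 0.5" --pt "-0.001 0.09 0.045 0 0 -2.6 0.5" --pt "-0.001 0.09 0.065 0 0 -2.6 0.5" --pt "-0.001 0.09 0.08 0 0 -2.6 0.5" --pt "-0.001 0.09 0.09 0 0 -2.6 0.5" --pt "-0.001 0.09 0.0945 0 0 -2.6 0.5"

```text
t: 13.62
tcp_pos: [0.5492, -0.1373, 0.0085]
ee_rot: [-3.138, 0.131, 0.005]
wrist_force: [-0.1, 0.5, -0.3]
gripper_width: 0.0473
grip_force: 0.0
```

>>> jog_arm --pt "0 0 0 0 0 0 0.5" --pt "0 0 0 0 0 0 0.95" --pt "0 0 0 0 0 0 0.95" --pt "0 0 0 0 0 0 0.95" --pt "0 0 0 0 0 0 0.95" --pt "0 0 0 0 0 0 0.95" --pt "0 0 0 0 0 0 0.95" --grip_force 40

```text
t: 14.2
tcp_pos: [0.5505, -0.1379, 0.0113]
ee_rot: [3.139, -0.131, 0.001]
wrist_force: [-1.1, -0.4, 2.0]
gripper_width: 0.013
grip_force: 40.0
```

>>> jog_arm --pt "0 0 -0.01 0 0 0 0.95" --pt "0 0 -0.025 0 0 0 0.95" --pt "0 0 -0.04 0 0 0 0.95" --pt "0 0 -0.06 0 0 0 0.95" --pt "0 0 -0.08 0 0 0 0.95" --pt "0 0 -0.1 0 0 0 0.95" --pt "0 0 -0.1 0 0 0 0.95" --pt "0 0 -0.1 0 0 0 0.95"

```text
t: 14.87
tcp_pos: [0.5506, -0.1378, 0.1117]
ee_rot: [3.138, -0.131, 0.003]
wrist_force: [-0.5, 0.8, -1.8]
gripper_width: 0.013
grip_force: 40.0
```

```bash
python3 -c "
from h import *
go(.55,.22,.11,4.5)"
```

```text
t 14.87 shift [-0.0305 -0.3565  0.0015] turn [ 0.03 -0.09 -9.29] q [-0.31  0.44  1.58  0.    1.12  1.34] w 0.0130 f 40.0 [-0.5  0.8 -1.8]
```

>>> jog_arm --pt "-0.003 -0.035 0 0 0 -3 0.95" --pt "-0.006 -0.075 0 0 0 -6 0.95" --pt "-0.01 -0.115 0 0 0 -9.3 0.95" --pt "-0.013 -0.155 0 0 0 -9.3 0.95" --pt "-0.017 -0.195 0 0 0 -9.3 0.95" --pt "-0.02 -0.235 0 0 0 -9.3 0.95" --pt "-0.024 -0.275 0 0 0 -9.3 0.95" --pt "-0.027 -0.315 0 0 0 -9.3 0.95"

```text
t: 15.53
tcp_pos: [0.5486, 0.1802, 0.1094]
ee_rot: [3.139, 0.124, -0.004]
wrist_force: [1.3, 0.8, -2.5]
gripper_width: 0.0129
grip_force: 40.0
```

>>> jog_arm --pt "0 -0.035 -0.03 0 0 0 0.95" --pt "0 -0.04 -0.05 0 0 0 0.95" --pt "0 -0.04 -0.05 0 0 0 0.95" --pt "0 -0.04 -0.05 0 0 0 0.95" --pt "0 -0.04 -0.05 0 0 0 0.95"

```text
t: 15.95
tcp_pos: [0.5459, 0.2174, 0.1589]
ee_rot: [3.138, 0.123, -0.004]
wrist_force: [0.9, -0.2, -1.5]
gripper_width: 0.0128
grip_force: 40.0
```

Run:
```python
from h import *
s=r.observe();im=r.camera("wrist");cv2.imwrite('pics/w9.png',im[:,:,::-1]);sk=np.zeros((480,640),bool);sk[335:]=1
fitall("wrist",["case_100","case_250","column_250"],sk,s)
go(.5427,.319,.08,4.5)
```

```text
wrist column_250 [548.84 405.05  -3.2 ] err 0.260
wrist case_100 [544.6  319.21   4.89] err 0.078
t 16.10 shift [ 0.0045 -0.1018  0.0793] turn [ 0.04  0.14 -0.06] q [ 0.32  0.43  1.47 -0.    1.24  1.81] w 0.0127 f 40.0 [-0.7 -0.7 -1.4]
```

View pics/w9.png

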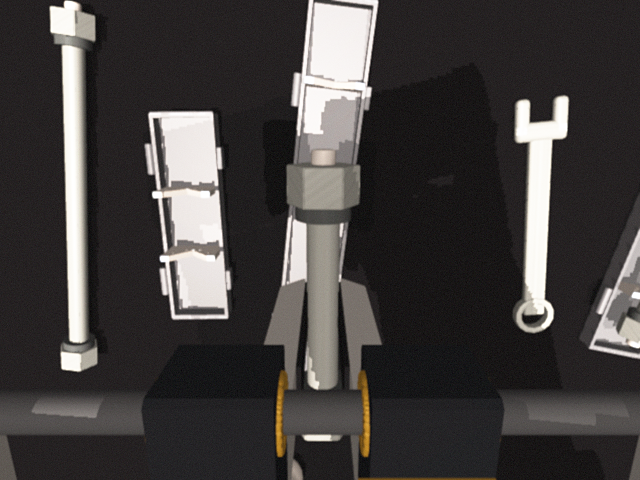

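The grey case_100 is at (188,215) and column_250 at (73,185). The wrist fit of case_100 (545,319) matches the top fit.

>>> jog_arm --pt "0.002 -0.04 0.01 0 0 0 0.95" --pt "0.004 -0.08 0.03 0 0 0 0.95" --pt "0.0045 -0.102 0.055 0 0 0 0.95" --pt "0.0045 -0.102 0.075 0 0 0 0.95" --pt "0.0045 -0.102 0.09 0 0 0 0.95" --pt "0.0045 -0.102 0.105 0 0 0 0.95" --pt "0.0045 -0.102 0.115 0 0 0 0.95" --pt "0.0045 -0.102 0.115 0 0 0 0.95"

```text
t: 16.77
tcp_pos: [0.5421, 0.3192, 0.0431]
ee_rot: [3.137, 0.122, -0.006]
wrist_force: [0.6, -0.8, -2.2]
gripper_width: 0.013
grip_force: 40.0
```

Run:
```python
from h import *
im=r.camera("wrist");cv2.imwrite('pics/w10.png',im[:,:,::-1])
go(.543,.319,.0275,4.7)
```

```text
t 16.82 shift [0.0003 0.0006 0.0173] turn [ 0.05  0.12 -0.23] q [ 0.47  0.65  1.42 -0.    1.07  1.97] w 0.0128 f 40.0 [-0.7  0.1 -1.2]
```

View pics/w10.png

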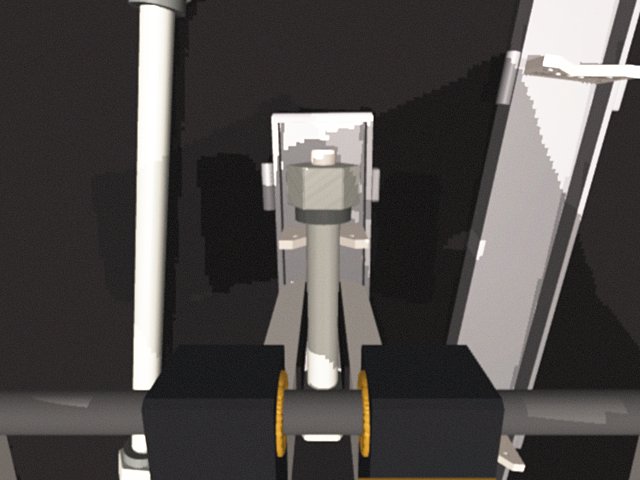

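column_100 is centred over case_100: tube at column 322, rib at columns 280–368, collar (row 213) outside the rib (row 240). Lowering.

>>> jog_arm --pt "0 0 0.006 0 0 0 0.95" --pt "0 0 0.01 0 0 0 0.95" --pt "0 0 0.014 0 0 0 0.95" --pt "0 0 0.016 0 0 0 0.95" --pt "0 0 0.017 0 0 0 0.95" --pt "0 0 0.018 0 0 0 0.95" --pt "0 0 0.018 0 0 0 0.95"

```text
t: 17.4
tcp_pos: [0.5431, 0.3203, 0.0279]
ee_rot: [-3.139, -0.124, -0.0]
wrist_force: [-0.4, -0.9, -1.7]
gripper_width: 0.0131
grip_force: 40.0
```

>>> jog_arm --pt "0 0 0.001 0 0 0 0.95" --pt "0 0 0.001 0 0 0 0.95" --pt "0 0 0.001 0 0 0 0.95"

```text
t: 17.65
tcp_pos: [0.5432, 0.3203, 0.0271]
ee_rot: [-3.139, -0.123, -0.0]
wrist_force: [0.4, -0.1, -1.5]
gripper_width: 0.013
grip_force: 40.0
```

>>> jog_arm --pt "0 0 0.0005 0 0 0 0.95" --pt "0 0 0.001 0 0 0 0.95" --pt "0 0 0.0015 0 0 0 0.95" --pt "0 0 0.0015 0 0 0 0.95"

```text
t: 17.98
tcp_pos: [0.5434, 0.3203, 0.0265]
ee_rot: [-3.139, -0.124, -0.001]
wrist_force: [-3.8, -3.5, 8.7]
gripper_width: 0.0132
grip_force: 40.0
```

>>> jog_arm --pt "0 0.001 0.001 0 0 0 0.95" --pt "0 0.001 0.0015 0 0 0 0.95" --pt "0 0.001 0.0015 0 0 0 0.95"

```text
t: 18.23
tcp_pos: [0.5438, 0.3192, 0.0253]
ee_rot: [-3.139, -0.124, -0.003]
wrist_force: [-1.2, -3.5, 9.3]
gripper_width: 0.0129
grip_force: 40.0
```

>>> jog_arm --pt "0 0 0 0 0 0 0.9" --pt "0 0 0 0 0 0 0.85" --pt "0 0 0 0 0 0 0.8" --pt "0 0 0 0 0 0 0.7" --pt "0 0 0 0 0 0 0.6" --pt "0 0 0 0 0 0 0.6"

```text
t: 18.73
tcp_pos: [0.543, 0.3194, 0.0238]
ee_rot: [3.139, 0.124, -0.0]
wrist_force: [0.9, 0.6, 0.2]
gripper_width: 0.0353
grip_force: 0.0
```

>>> jog_arm --pt "0 0 -0.02 0 0 0 0.6" --pt "0 0 -0.05 0 0 0 0.6" --pt "0 0 -0.09 0 0 0 0.6" --pt "0 0 -0.12 0 0 0 0.5" --pt "0 0 -0.12 0 0 0 0.5" --pt "0 0 -0.12 0 0 0 0.5"

```text
t: 19.23
tcp_pos: [0.5436, 0.3197, 0.1455]
ee_rot: [-3.138, -0.124, -0.004]
wrist_force: [-0.4, 0.4, -1.7]
gripper_width: 0.047
grip_force: 0.0
```

Run:
```python
from h import *
s=r.observe();im=r.camera("wrist");cv2.imwrite('pics/w11.png',im[:,:,::-1]);sk=np.zeros((480,640),bool);sk[335:]=1;sk[280:,200:270]=1;sk[280:,375:440]=1
fitall("wrist",["case_250","column_250"],sk,s)
go(.5474,.4055,.06,-2.9)
```

```text
wrist column_250 [548.82 405.38  -2.91] err 0.177
wrist case_250 [553.61 221.32  -2.06] err 0.024
t 19.38 shift [ 0.0119 -0.0859  0.0821] turn [0.06 0.14 7.41] q [0.47 0.54 1.35 0.   1.25 1.97] w 0.0469 f 0.0 [ 0.6  0.3 -0.7]
```

View pics/w11.png

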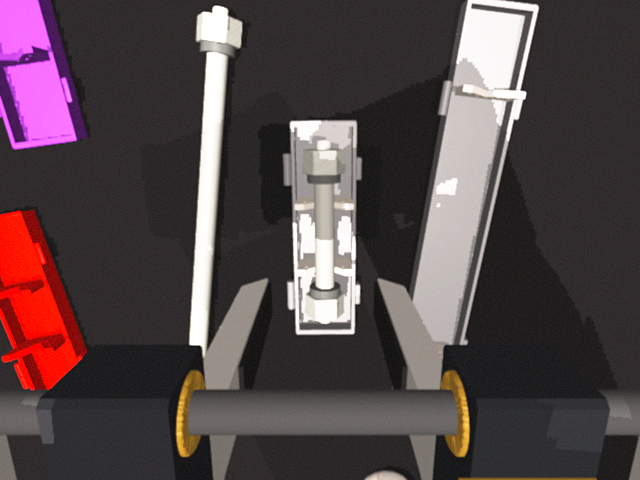

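column_100 is seated in the grey case_100, with the purple and red trays untouched. Now column_250, whose tube runs from (218,30) to (200,340).

>>> jog_arm --pt "0.012 -0.04 0 0 0 7.1 0.5" --pt "0.012 -0.08 0.01 0 0 7.4 0.5" --pt "0.012 -0.086 0.04 0 0 7.4 0.5" --pt "0.012 -0.086 0.07 0 0 7.4 0.5" --pt "0.012 -0.086 0.09 0 0 7.4 0.5" --pt "0.012 -0.086 0.11 0 0 7.4 0.5" --pt "0.012 -0.086 0.123 0 0 7.4 0.5" --pt "0.012 -0.086 0.13 0 0 7.4 0.5"

```text
t: 20.05
tcp_pos: [0.5472, 0.4052, 0.0107]
ee_rot: [3.138, -0.079, -0.005]
wrist_force: [0.2, -0.9, 0.1]
gripper_width: 0.0471
grip_force: 0.0
```

>>> jog_arm --pt "0 0 0 0 0 0 0.5" --pt "0 0 0 0 0 0 0.95" --pt "0 0 0 0 0 0 0.95" --pt "0 0 0 0 0 0 0.95" --pt "0 0 0 0 0 0 0.95" --pt "0 0 0 0 0 0 0.95" --pt "0 0 0 0 0 0 0.95" --grip_force 50

```text
t: 20.63
tcp_pos: [0.5485, 0.4061, 0.0145]
ee_rot: [-3.14, 0.079, -0.001]
wrist_force: [-0.7, -0.7, 2.9]
gripper_width: 0.0128
grip_force: 50.0
```

>>> jog_arm --pt "0 0 -0.01 0 0 0 0.95" --pt "0 0 -0.025 0 0 0 0.95" --pt "0 0 -0.04 0 0 0 0.95" --pt "0 0 -0.06 0 0 0 0.95" --pt "0 0 -0.08 0 0 0 0.95" --pt "0 0 -0.1 0 0 0 0.95" --pt "0 0 -0.11 0 0 0 0.95" --pt "0 0 -0.11 0 0 0 0.95"

```text
t: 21.3
tcp_pos: [0.5492, 0.4066, 0.1276]
ee_rot: [-3.138, 0.079, -0.006]
wrist_force: [0.2, -0.6, -2.3]
gripper_width: 0.013
grip_force: 50.0
```

Run:
```python
from h import *
im=r.camera("wrist");cv2.imwrite('pics/w12.png',im[:,:,::-1])
go(.5525,.2215,.12,-2.1)
```

```text
t 21.35 shift [0.0132 0.1843 0.0051] turn [-0.07 -0.1  -0.79] q [ 0.58  0.67  1.19 -0.    1.28  2.2 ] w 0.0130 f 50.0 [-0.6 -0.1 -4.1]
```

>>> jog_arm --pt "0.003 0.035 0 0 0 0 0.95" --pt "0.006 0.075 0 0 0 -0.8 0.95" --pt "0.009 0.115 0 0 0 -0.8 0.95" --pt "0.012 0.155 0 0 0 -0.8 0.95" --pt "0.013 0.184 0 0 0 -0.8 0.95" --pt "0.013 0.184 0.02 0 0 -0.8 0.95" --pt "0.013 0.184 0.045 0 0 -0.8 0.95" --pt "0.013 0.184 0.06 0 0 -0.8 0.95"

```text
t: 22.02
tcp_pos: [0.5508, 0.2204, 0.0608]
ee_rot: [3.14, -0.059, -0.005]
wrist_force: [-0.3, -0.8, -3.1]
gripper_width: 0.0127
grip_force: 50.0
```

>>> jog_arm --pt "0 0 0.01 0 0 0 0.95" --pt "0 0 0.018 0 0 0 0.95" --pt "0 0 0.02 0 0 0 0.95" --pt "0 0 0.02 0 0 0 0.95"

```text
t: 22.35
tcp_pos: [0.5519, 0.2217, 0.0436]
ee_rot: [3.141, -0.057, -0.001]
wrist_force: [-0.2, -0.4, -3.9]
gripper_width: 0.0125
grip_force: 50.0
```

Run:
```python
from h import *
im=r.camera("wrist");cv2.imwrite('pics/w13.png',im[:,:,::-1])
go(.5525,.2215,.0295,-2.1)
```

```text
t 22.40 shift [0.0002 0.0003 0.0149] turn [-0.01 -0.03  0.02] q [0.32 0.58 1.54 0.   1.02 1.93] w 0.0124 f 50.0 [-0.4 -0.1 -2.6]
```

View pics/w13.png

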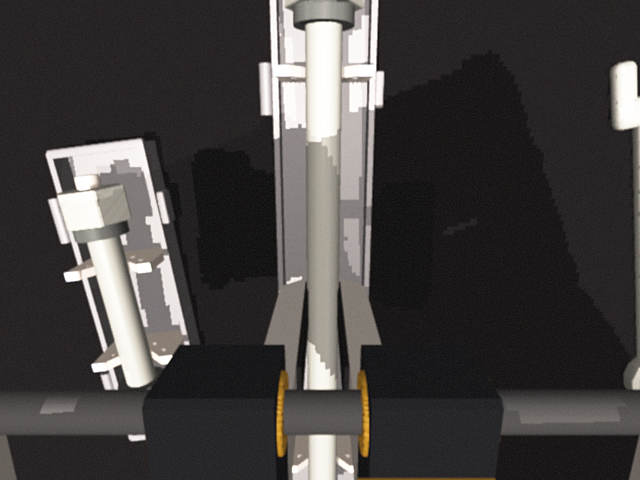

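column_250 is centred: tube at column 322, rib arms at 265 and 380, collar (row 25) beyond the rib (row 72). Lowering.

>>> jog_arm --pt "0 0 0.005 0 0 0 0.95" --pt "0 0 0.009 0 0 0 0.95" --pt "0 0 0.011 0 0 0 0.95" --pt "0 0 0.012 0 0 0 0.95" --pt "0 0 0.013 0 0 0 0.95" --pt "0 0 0.013 0 0 0 0.95" --pt "0 0 0.013 0 0 0 0.95"

```text
t: 22.98
tcp_pos: [0.5521, 0.2216, 0.031]
ee_rot: [-3.141, 0.057, -0.0]
wrist_force: [-0.3, -0.5, -3.9]
gripper_width: 0.0128
grip_force: 50.0
```

>>> jog_arm --pt "0 0 0.001 0 0 0 0.95" --pt "0 0 0.001 0 0 0 0.95" --pt "0 0 0.001 0 0 0 0.95"

```text
t: 23.23
tcp_pos: [0.552, 0.2215, 0.0299]
ee_rot: [3.141, -0.057, -0.0]
wrist_force: [-0.3, 0.6, -2.9]
gripper_width: 0.013
grip_force: 50.0
```

>>> jog_arm --pt "0 0 0.0005 0 0 0 0.95" --pt "0 0 0.001 0 0 0 0.95" --pt "0 0 0.0015 0 0 0 0.95" --pt "0 0 0.0015 0 0 0 0.95"

```text
t: 23.57
tcp_pos: [0.5521, 0.2215, 0.0286]
ee_rot: [3.141, -0.057, 0.0]
wrist_force: [-1.6, -1.0, -0.7]
gripper_width: 0.0124
grip_force: 50.0
```

>>> jog_arm --pt "0 0 0.0005 0 0 0 0.95" --pt "0 0 0.001 0 0 0 0.95" --pt "0 0 0.001 0 0 0 0.95"

```text
t: 23.82
tcp_pos: [0.5523, 0.2215, 0.0283]
ee_rot: [3.141, -0.057, 0.001]
wrist_force: [-3.9, -2.6, 7.4]
gripper_width: 0.0128
grip_force: 50.0
```

>>> jog_arm --pt "0 0 0 0 0 0 0.9" --pt "0 0 0 0 0 0 0.85" --pt "0 0 0 0 0 0 0.8" --pt "0 0 0 0 0 0 0.7" --pt "0 0 0 0 0 0 0.6" --pt "0 0 0 0 0 0 0.6"

```text
t: 24.32
tcp_pos: [0.5521, 0.2216, 0.0274]
ee_rot: [-3.141, 0.057, -0.0]
wrist_force: [-0.0, -1.1, -0.1]
gripper_width: 0.0348
grip_force: 0.0
```

>>> jog_arm --pt "0 0 -0.02 0 0 0 0.6" --pt "0 0 -0.05 0 0 0 0.6" --pt "0 0 -0.09 0 0 0 0.6" --pt "0 0 -0.13 0 0 0 0.6" --pt "0 0 -0.17 0 0 0 0.6" --pt "0 0 -0.2 0 0 0 0.6" --pt "0 0 -0.2 0 0 0 0.6" --pt "0 0 -0.2 0 0 0 0.6"

```text
t: 24.98
tcp_pos: [0.5525, 0.2217, 0.2289]
ee_rot: [-3.14, 0.057, -0.005]
wrist_force: [0.7, -0.8, -0.8]
gripper_width: 0.0375
grip_force: 0.0
```

Run:
```python
from h import *
a=r.camera("wrist")[:,:,::-1];b=r.camera("top")[:,:,::-1]
b=cv2.resize(b[150:330,140:580],(800,327));a=cv2.resize(a,(360,270))
o=np.zeros((600,800,3),np.uint8);o[:327]=b;o[328:598,:360]=a;cv2.imwrite("pics/end.png",o)
```

```text
(no output)
```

View pics/end.png

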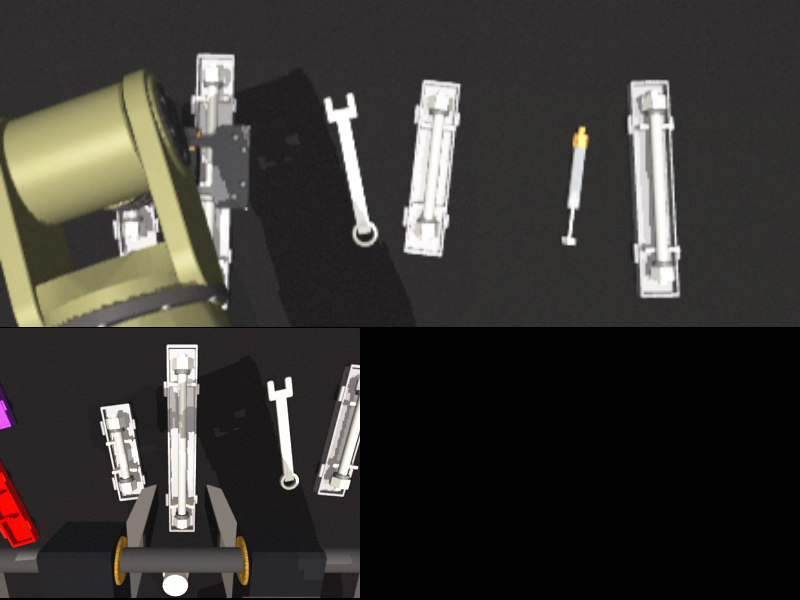

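All four columns sit in their cases: 200 at (655,190) and 150 at (433,168) in the top view, 250 at (182,440) and 100 at (123,455) in the wrist view. The wrench and syringe are in place, so I'm handing in.

```bash
python3 -c "
from bench import r
print(r.finish_job())"
```

```text
the job is handed in; nothing more can be done
None
```

The job is handed in: all four columns are seated in the notches of their own cases, set down gently at about 25 s on the clock, with the wrench and syringe left where they were; the interface returned no verdict.

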